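# Sweep the offcuts into the scrap tray

## Task

Clear the goldsmith's board: with the fingers, sweep the three metal offcuts (brass bar stub, copper slug and silver casting button) across the green top and over its edge into the black scrap tray, pushing them along without picking any of them up. Let none fall into the finished-work tray with the rings, and leave the standing punch, the amber bottle and the white pot as they are.

Things in the scene. Friction and masses are not known exactly. Their poses are not given: they have to be found in the camera images.
- board: Board with a green top on a dark foot, fixed to the bench; flat top 240 mm (its x) by 260 mm (its y), 40 mm above the bench; origin: centre of its underside on the bench, z up. Nothing stands proud of the top at its edges, so a thing swept over the +y or -y edge (130 mm from the centre line) drops into the tray there.
- scrap_tray: The scrap tray: black, empty open tray fixed to the bench, parallel to the board: 210 mm (its x) by 120 mm (its y), 26 mm high, walls and floor 3 mm; origin: centre of its underside. On the +y or the -y side of the board (varies), 178 mm centre to centre, its inner rim 12 mm under the board's overhanging edge and 14 mm below the top.
- finished_tray: The finished-work tray: white, blue lining, three finger rings fixed in it; on the other side of the board from the scrap tray; open tray fixed to the bench, parallel to the board: 210 mm (its x) by 120 mm (its y), 26 mm high, walls and floor 3 mm; origin: centre of its underside.
- brass_bar: Loose brass bar stub, 24 x 14 mm, 10 mm high, about 30 g, lying flat on the board at any yaw; origin: centre of its underside (long side along its x). Offcuts and punch start in four lanes 46 mm apart along the board's x, in any order, within 55 mm of its centre in y.
- copper_slug: Loose copper disc, 22 mm diameter, 10 mm high, about 33 g, lying flat on the board; origin: centre of its underside.
- silver_button: Loose silver-grey casting button, 24 mm diameter at the foot (straight to 6 mm, then narrowing to 16 mm), 11 mm high, about 40 g, lying flat on the board; origin: centre of its underside.
- punch: Bright steel doming punch standing loose and upright on the board among the offcuts, 16 mm diameter, 60 mm high; origin: centre of its underside. It must stay where it stands.
- amber_bottle: Small amber bottle with a black cap standing on the bench beyond the board's far (+x) edge, 38 mm diameter, 75 mm high; origin: centre of its underside. Leave alone.
- flux_pot: Small white ceramic pot standing on the bench beyond the board's far (+x) edge, 52 mm diameter, 38 mm high; origin: centre of its underside. Leave alone.

How it is judged:
By the outcome, as a careful person would: the job done as asked, in the order asked, and still so for the second after the job is handed in, with the robot touching nothing.
It also fails if it takes over 54 s, if anything falls off the work surface, if the arm or the gripper's body presses on something with over 40 N, if the wrist force passes 120 N, or if a joint passes its speed limit or range.

## Robot

A 6-joint arm with a two-finger parallel gripper is mounted at the origin on the work surface. World frame = base frame: x ahead of the robot, y to its left, z up, the work surface at z = 0. Lengths are in mm, angles in rad, forces in N, time in s.
With the tool pointing down it reaches from about 300 to 850 mm from the base axis. Payload 5.4 kg.
Tool frame: the origin (TCP) lies on the centre line of the jaws, within the pads' length; the fingertips stand 14 mm ahead of it and the grasp point (between the pads) lies 5 mm behind it (manip.nose_length is the distance from the TCP to the fingertips, in mm); z points along the fingers, y is the line along which they close (so a half turn about z gives the same grasp; the last joint's range is limited). The gripper opens to 85 mm and grips with 20 to 120 N. Pads are 22 mm wide; open, the fingers measure 114 mm over their backs; the gripper's body (76 mm by 85 mm) begins 54 mm behind the grasp point. The pads swing forward as they close: fully open they stand 13 mm farther back than shut.
Start: joints at [-1.362, 0.158, 1.597, -0, 1.386, -0.21], TCP at [233.807, -525.3, 245.299] pointing down, gripper open.
Joint ranges: [-2.91, 2.91], [-0.94, 2.29], [0.18, 2.7], [-1.29, 4.43], [0.17, 2.64], [-3, 3]. Speed limits (rad/s): [2.57, 2.57, 3.14, 3.14, 3.14, 3.14].

## Interface

Orientations are given as a 3x3 rotation matrix whose columns are the frame's x, y, z axes.
In Python, from workcell import manip gives the robot as it stands.
- The arm moves only by the shell command python3 -m creep 'ROWS' [FORCE]. ROWS is JSON, one flat list of numbers, 5 for each row, row after row: the shift along the tool's x, y, z in cm, then the turn about the tool's z in degrees, then the finger opening in cm, from 0 to 8.54. A call has 1 to 12 rows; each row is the pose to reach, as a shift and turn from the pose commanded when the call began, along the tool's axes at that moment; what a row does not reach only later rows make up. A row lasts 1/10 s, in which the tool goes at most 50 mm and 8.59 degrees, less where a joint would pass 70% of its speed; a pose out of reach is approached as far as the arm can. A call with a gripper value outside its range is refused whole. The fingers move at their own pace and stop on an object; FORCE is the grip in N (left out, the last holds). Time passes only in rows, so rows that repeat a pose let the fingers close. It gives the time, the measured TCP pose, the force, the opening and the grip force at its end, in the units of the state.
- manip.observe(): the state, without advancing time (a new reading comes with each control period).
- manip.get_image(name): name is "scene" or "side" or "wrist"; returns a dict with "img" (400x640x3 uint8, red, green, blue), "intrinsics" (3x3 intrinsics, pixels), "rvec" (rotation vector, rad) and "tvec" (3), from world to camera coordinates, as OpenCV has them; the wrist camera has in their place "hand_eye" (4x4, takes a point from camera to tool coordinates, whose origin is the TCP and whose axes are the flange's). Camera axes: x right, y down, z forward; pixel columns grow to the right and rows downward; lengths in mm; the calibration is good to about 2 mm. A picture is of the moment at which its call begins: read the wrist's pose just before it. There is no depth.
- manip.job_done(): hands the job in; it is judged then, once.
Trained networks look in a picture, given as the dict that the camera call returned (one of the last four; its "shot" number tells which), for a name from the list of things; names that differ only in an ending like _2 or _b are one class to them, and where a whole thing is asked for, a point or a joint stands for the part that bears it (a point fixed in the world has none). Each returns a list of dicts, best first, with "p" (0 to 1); they miss things now and then, are a little off and sometimes report something else, mostly with a low value. They report only what shows in the picture. A call takes as long as a camera call.
- manip.recognise(target, picture): "extent" ([centre column, centre row, width, height] in pixels, round what is visible of it).
- manip.silhouettes(target, picture): "region" (400x640 bool, what is visible of it) and "extent" ([centre column, centre row, width, height] in pixels, round what is visible of it).
The state is a dict: "time": time; "joint_pos": joint angles; "qvel": joint speeds; "tau": joint torques, N m; "ee_pos": TCP position; "orientation": TCP orientation; "contact_force": force on the tool from outside, world axes, zero at the start; "wrist_torque": the same for the moment, N m; "width": finger opening in mm; "finger_force": force on a finger pad.
Only numpy, scipy, OpenCV 4.12 (cv2) and the standard library are available. Lean on these libraries where they do the work, as an engineer would, in place of code of your own. Each camera call takes 0.05 s, during which the arm holds its last target. There are 200 camera calls.

## Working session

There is one attempt and no reset: what is moved stays moved. The work goes in short steps, Python scripts to look and compute and a shell command to move; the robot and the scene stay as the last step left them, time stands still between calls to the robot, and variables do not carry over. Pictures are saved under pics/ and viewed, at most 11 in all, crops included, and the job is handed in when it is done.

```bash
mkdir -p pics; cat > h.py <<'E'
import numpy as np,cv2
from workcell import manip
def cam(p):
    R=cv2.Rodrigues(np.array(p["rvec"],float))[0];return R,np.array(p["tvec"],float).ravel(),np.array(p["intrinsics"],float)
def onplane(p,uv,z):
    R,t,K=cam(p);d=R.T@np.linalg.inv(K)@np.array([uv[0],uv[1],1.]);c=-R.T@t
    return c+d*(z-c[2])/d[2]
E
python3 - <<'E'
from h import *
s=manip.observe();print(s['time'],s['ee_pos'],np.round(s['orientation'],3).tolist(),manip.nose_length)
H={'brass_bar':45,'copper_slug':45,'silver_button':44,'punch':70,'board':40,'scrap_tray':26,'finished_tray':26,'amber_bottle':37,'flux_pot':19}
ims=[]
for n in('scene','side'):
    p=manip.get_image(n);ims.append(p['img'][:,:,::-1])
    R,t,K=cam(p);print(n,(-R.T@t).round())
    for k,z in H.items():
        for r in manip.silhouettes(k,p)[:1]:
            m=r['region'];ys,xs=np.nonzero(m);c=(xs.mean(),ys.mean())
            print(k,round(r['p'],2),np.round(r['extent']),onplane(p,c,z).round(1)[:2])
            if k in('board','scrap_tray'):
                cn=max(cv2.findContours(m.astype('uint8'),0,2)[0],key=cv2.contourArea)
                print('  ',[onplane(p,q[0],z).round()[:2].tolist() for q in cv2.approxPolyDP(cn,6,True)])
    cv2.imwrite(f'pics/{n}.png',p['img'][:,:,::-1])
E
```

```text
0.0 [ 233.67384022 -524.72626771  244.30130649] [[0.914, 0.407, -0.0], [0.407, -0.914, 0.002], [0.0, -0.002, -1.0]] 14.0
scene [ 907. -205.  659.]
copper_slug 0.46 [317. 207.  15.  12.] [627.8  13.3]
silver_button 0.4 [301. 161.  11.   5.] [542.1  48.1]
punch 0.55 [342. 162.  10.  20.] [595.6  92.8]
board 0.6 [315. 183. 191. 161.] [578.   41.4]
   [[477.0, 200.0], [425.0, -52.0], [660.0, -98.0], [708.0, 154.0]]
scrap_tray 0.71 [218. 228. 110. 128.] [ 545.5 -132.5]
   [[439.0, -58.0], [417.0, -160.0], [633.0, -200.0], [654.0, -99.0]]
amber_bottle 0.9 [307. 273.  22.  36.] [707.2 -69.8]
flux_pot 0.83 [425. 223.  38.  35.] [754.6 142.8]
side [209. 433. 478.]
brass_bar 0.64 [363. 247.  19.  10.] [492.2  51.8]
copper_slug 0.5 [316. 193.  17.  11.] [627.4  10.9]
punch 0.68 [292. 215.  13.  33.] [586.7  97.6]
board 0.73 [329. 242. 238. 161.] [537.7  75.6]
   [[423.0, -52.0], [656.0, -99.0], [701.0, 157.0], [469.0, 206.0], [455.0, 199.0], [418.0, 19.0]]
scrap_tray 0.86 [423. 202. 128.  95.] [ 504.7 -128.5]
   [[638.0, -114.0], [428.0, -67.0], [425.0, -25.0], [405.0, -137.0], [423.0, -165.0], [620.0, -203.0]]
finished_tray 0.74 [223. 302. 149. 148.] [571.4 241.5]
amber_bottle 0.76 [316. 156.  20.  36.] [705.9 -72.1]
flux_pot 0.65 [203. 207.  35.  35.] [760.3 134.8]
```

View pics/scene.png

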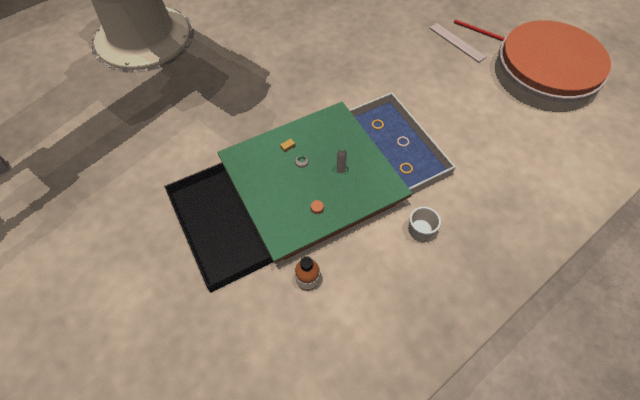

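View pics/side.png

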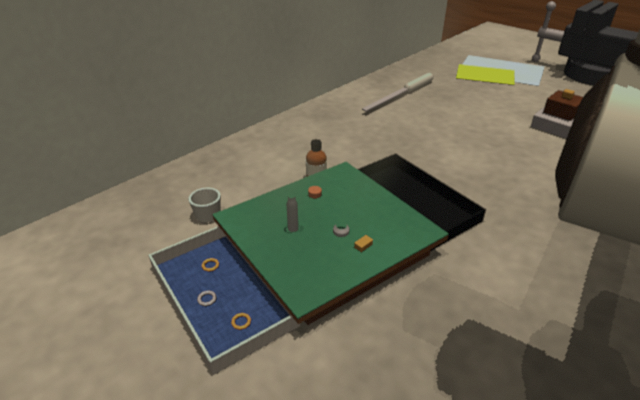

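The scene shows the board with the scrap tray at left (-y), and brass (288,145), silver (301,161), punch (342,162) and copper (317,207). The side view agrees: brass (363,247), silver (341,230), copper (316,193) and punch (292,215). The board yaw is about -11°. I'll move above it, turned so tool x lies along board +y, with a small finger gap so the two fingertips cradle each offcut.

```bash
python3 -m creep '[55.4,-40.5,-5.5,-55,1.2,55.4,-40.5,-5.5,-55,1.2,55.4,-40.5,-5.5,-55,1.2,55.4,-40.5,-5.5,-55,1.2,55.4,-40.5,-5.5,-55,1.2,55.4,-40.5,-5.5,-55,1.2,55.4,-40.5,-5.5,-55,1.2,55.4,-40.5,-5.5,-55,1.2,55.4,-40.5,-5.5,-55,1.2,55.4,-40.5,-5.5,-55,1.2,55.4,-40.5,-5.5,-55,1.2,55.4,-40.5,-5.5,-55,1.2]'
```

```text
time: 2.2
ee_pos: [532.1, -4.4, 293.7]
orientation: [[0.191, 0.982, 0.001], [0.982, -0.191, -0.0], [-0.0, 0.001, -1.0]]
contact_force: [0.1, 0.3, 1.1]
width: 12.1
finger_force: 0.0
```

```bash
python3 -m creep '[0,0,0,0,1.2,0,0,0,0,1.2,0,0,0,0,1.2]'; cat >> h.py <<'E'
C=np.array([566,52.]);a=-.193
B=np.array([[np.cos(a),np.sin(a)],[-np.sin(a),np.cos(a)]])
def wplane(p,s,uv,z):
    T=np.eye(4);T[:3,:3]=s['orientation'];T[:3,3]=s['ee_pos'];T=T@np.array(p['hand_eye'],float)
    d=T[:3,:3]@np.linalg.inv(np.array(p['intrinsics'],float))@np.array([uv[0],uv[1],1.]);c=T[:3,3]
    return (c+d*(z-c[2])/d[2])[:2]
def look(name):
    s=manip.observe();p=manip.get_image('wrist');cv2.imwrite(f'pics/{name}.png',p['img'][:,:,::-1])
    print('tcp',np.round(s['ee_pos'],1),'board',(B@(np.array(s['ee_pos'])[:2]-C)).round(1))
    for k,z in dict(brass_bar=47,copper_slug=47,silver_button=46,punch=70,board=40,scrap_tray=26).items():
        for r in manip.silhouettes(k,p)[:1]:
            m=r['region'];ys,xs=np.nonzero(m);w=wplane(p,s,(xs.mean(),ys.mean()),z)
            print(k,round(r['p'],2),np.round(r['extent']),w.round(1),'board',(B@(w-C)).round(1))
            if k in('board','scrap_tray'):
                cn=max(cv2.findContours(m.astype('uint8'),0,2)[0],key=cv2.contourArea)
                print('  ',[(B@(wplane(p,s,q[0],z)-C)).round().tolist() for q in cv2.approxPolyDP(cn,6,True)])
E
python3 -c "
from h import *
look('w1')"
```

```text
time: 2.5
ee_pos: [531.0, -7.3, 293.0]
orientation: [[0.192, 0.981, -0.001], [0.981, -0.192, -0.0], [-0.0, -0.0, -1.0]]
contact_force: [-0.2, -0.2, 0.2]
width: 12.1
finger_force: 0.0
tcp [531.   -7.3 293. ] board [-23.  -64.9]
brass_bar 0.7 [282. 131.  19.  20.] [494.1  51.5] board [-70.4 -14.3]
copper_slug 0.52 [392. 145.  14.  15.] [627.7  12.1] board [ 68.2 -27.3]
silver_button 0.58 [317. 130.  17.  12.] [534.5  45.1] board [-29.6 -12.8]
punch 0.62 [355.  82.  14.  16.] [589.   92.6] board [14.8 44.3]
board 0.82 [336. 115. 210. 218.] [567.2  68.4] board [-2.  16.3]
   [[116.0, 130.0], [-122.0, 127.0], [-119.0, -131.0], [118.0, -128.0]]
scrap_tray 0.6 [336. 251. 149.  69.] [ 541.2 -122.2] board [   9.  -175.8]
   [[104.0, -136.0], [-104.0, -138.0], [-104.0, -227.0], [-81.0, -182.0], [-44.0, -161.0], [-40.0, -237.0], [-5.0, -239.0], [-7.0, -167.0], [10.0, -161.0], [61.0, -235.0], [84.0, -239.0], [105.0, -225.0]]
```

View pics/w1.png

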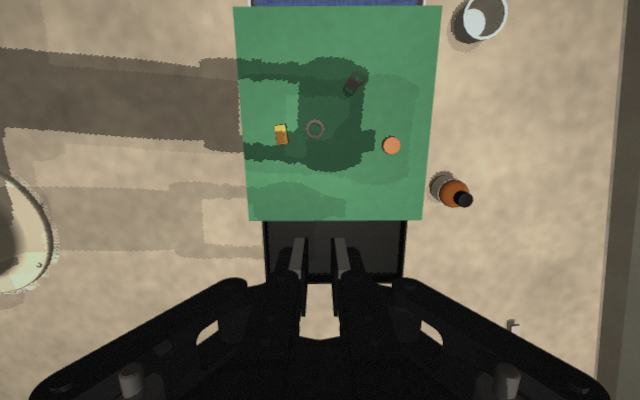

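Picture w1 confirms the board frame: brass (282,133), silver (315,129), copper (391,145), punch (353,82), and the edge over the tray at row 220. Brass goes first, from behind it on the +y side.

```bash
python3 -m creep '[8.5,-4.7,10,0,1.2,8.5,-4.7,18,0,1.2,8.5,-4.7,18,0,1.2,8.5,-4.7,18,0,1.2,8.5,-4.7,18,0,1.2,8.5,-4.7,20,0,1.2,8.5,-4.7,22,0,1.2,8.5,-4.7,23,0,1.2,8.5,-4.7,23.4,0,1.2,8.5,-4.7,23.5,0,1.2,8.5,-4.7,23.5,0,1.2,8.5,-4.7,23.5,0,1.2]'
python3 -c "
from h import *
look('w2')"
```

```text
time: 4.05
ee_pos: [502.3, 85.8, 59.3]
orientation: [[0.191, 0.982, 0.002], [0.982, -0.191, -0.0], [0.0, 0.002, -1.0]]
contact_force: [-0.1, -0.6, -1.0]
width: 12.1
finger_force: 0.0
tcp [502.3  85.8  59.3] board [-69.   20.9]
brass_bar 0.91 [318. 308.  35.  50.] [494.2  51.5] board [-70.4 -14.2]
copper_slug 0.59 [555. 329.  49.  41.] [626.8  13.5] board [ 67.  -26.1]
punch 0.9 [526. 230. 116.  72.] [593.7  93.1] board [19.3 45.7]
board 0.91 [419. 210. 438. 363.] [570.7 120.1] board [-8.4 67.7]
   [[76.0, 130.0], [-123.0, 129.0], [-122.0, 3.0], [-101.0, 0.0], [-92.0, 20.0], [-76.0, 29.0], [-76.0, -3.0], [-66.0, -3.0], [-62.0, -33.0], [-77.0, -36.0], [-80.0, -23.0], [-81.0, -36.0], [-59.0, -37.0], [-63.0, 27.0], [-57.0, 29.0], [-38.0, 2.0], [-10.0, 1.0], [119.0, -79.0], [119.0, -11.0]]
```

View pics/w2.png

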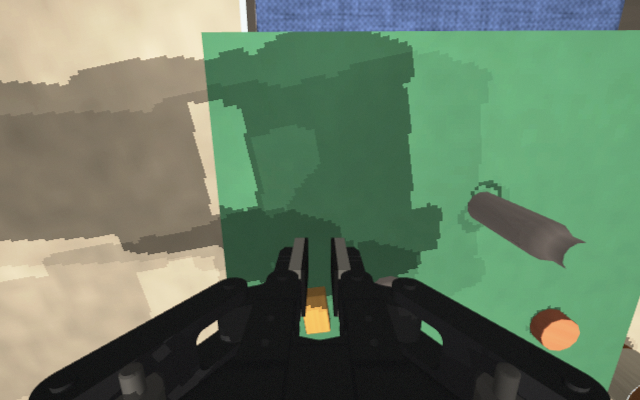

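```bash
python3 -m creep '[0,-0.1,0.15,0,0.5,-1,-0.1,0.15,0,0.5,-2.2,-0.1,0.15,0,0.5,-3.5,-0.1,0.15,0,0.5,-4.8,-0.1,0.15,0,0.5,-6.1,-0.1,0.15,0,0.5,-7.4,-0.1,0.15,0,0.5,-8.7,-0.1,0.15,0,0.5,-10,-0.1,0.15,0,0.5,-11.3,-0.1,0.15,0,0.5,-12.6,-0.1,0.15,0,0.5,-13.5,-0.1,0.15,0,0.5]'
python3 -c "
from h import *
p=manip.get_image('scene');cv2.imwrite('pics/s2.png',cv2.resize(p['img'][100:300,150:470,::-1],None,fx=2,fy=2))"
```

```text
time: 5.6
ee_pos: [474.5, -47.6, 56.8]
orientation: [[0.191, 0.982, 0.0], [0.982, -0.191, -0.0], [-0.0, 0.0, -1.0]]
contact_force: [-0.2, 0.1, 0.2]
width: 5.0
finger_force: 0.0
```

View pics/s2.png

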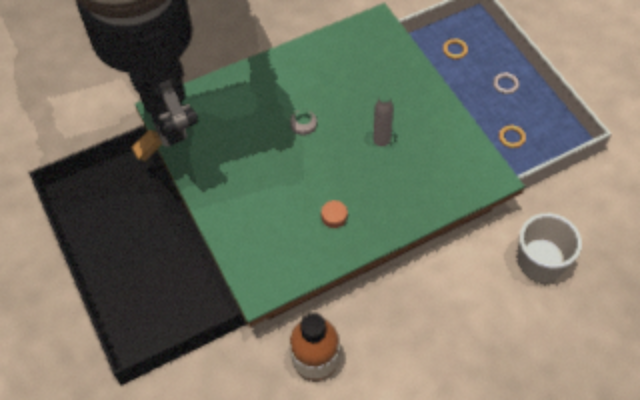

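The brass is at crop (147,145), at the edge above the tray. I'll push 25 mm more, then lift and head for the silver button.

```bash
python3 -m creep '[-1,0,0,0,0.5,-2,0,0,0,0.5,-2.8,0,0,0,0.5,-2.8,0,0,0,0.5,-2.8,0,-5,0,1,-2.8,0,-10,0,1.2,4,2,-10,0,1.2,8,4.3,-10,0,1.2,13.5,4.3,-10,0,1.2,13.5,4.3,-10,0,1.2,13.5,4.3,-10,0,1.2,13.5,4.3,-10,0,1.2]'
python3 -c "
from h import *
look('w3')
p=manip.get_image('scene');cv2.imwrite('pics/s3.png',cv2.resize(p['img'][100:300,150:470,::-1],None,fx=2,fy=2))"
```

```text
time: 6.85
ee_pos: [542.4, 78.1, 156.5]
orientation: [[0.19, 0.982, -0.001], [0.982, -0.19, -0.0], [-0.0, -0.001, -1.0]]
contact_force: [0.1, -0.4, -0.2]
width: 12.0
finger_force: 0.0
tcp [542.4  78.1 156.5] board [-28.2  21. ]
copper_slug 0.65 [425. 255.  23.  30.] [626.4  12.9] board [ 66.7 -26.8]
silver_button 0.54 [320. 234.  27.  27.] [537.4  53.9] board [-28.4  -3.6]
punch 0.61 [382. 180.  31.  26.] [590.5  96.9] board [15.4 48.8]
board 0.81 [352. 208. 310. 275.] [574.4  98.8] board [-0.7 47.5]
   [[118.0, 130.0], [-123.0, 128.0], [-121.0, -56.0], [-81.0, -59.0], [-65.0, -27.0], [-26.0, 5.0], [9.0, -28.0], [25.0, -59.0], [63.0, -54.0], [118.0, -85.0]]
```

View pics/s3.png

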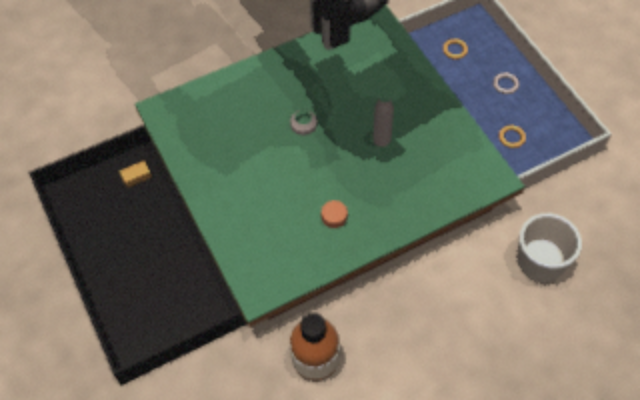

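View pics/w3.png

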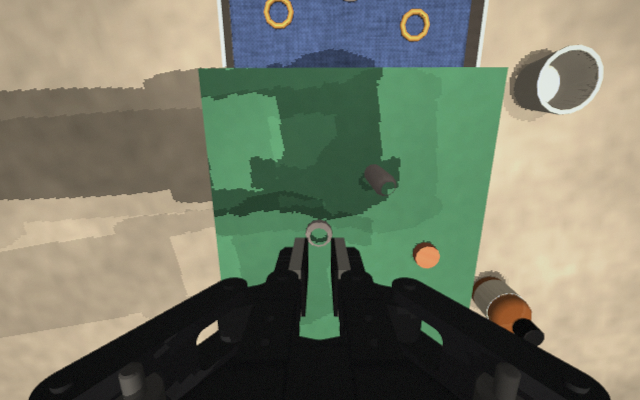

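Brass is in the scrap tray at crop (135,173), and silver shows at w3 (319,234). I'll push the silver 25° obliquely, away from the punch side, so the gripper's body stays clear of the punch.

```bash
python3 -m creep '[0.2,-1.3,0,-8.4,1.2,0.2,-1.3,0,-16.8,1.2,0.2,-1.3,0,-25,1.2,0.2,-1.3,0,-25,1.2,0.2,-1.3,3,-25,1.2,0.2,-1.3,6,-25,1.2,0.2,-1.3,8,-25,1.2,0.2,-1.3,9.3,-25,1.2,0.2,-1.3,9.8,-25,1.2,0.2,-1.3,9.8,-25,1.2,0.2,-1.3,9.8,-25,1.2]'
python3 -c "
from h import *
look('w4')"
```

```text
time: 8.35
ee_pos: [531.3, 82.3, 59.9]
orientation: [[-0.241, 0.97, 0.002], [0.97, 0.241, -0.0], [-0.001, 0.002, -1.0]]
contact_force: [-0.0, -0.1, 0.0]
width: 11.9
finger_force: 0.0
tcp [531.3  82.3  59.9] board [-39.9  23. ]
brass_bar 0.36 [457. 280.  78.  73.] [606.6  85.6] board [33.4 40.7]
board 0.78 [384. 178. 505. 351.] [553.7 128.3] board [-26.7  72.5]
   [[-121.0, -73.0], [-82.0, -17.0], [-60.0, -9.0], [-59.0, 13.0], [-53.0, 26.0], [-47.0, 25.0], [-37.0, 2.0], [-25.0, 5.0], [-37.0, 31.0], [-32.0, 36.0], [-3.0, 18.0], [6.0, 19.0], [16.0, 30.0], [31.0, 29.0], [10.0, 45.0], [11.0, 52.0], [19.0, 55.0], [64.0, 37.0], [75.0, 30.0], [72.0, 24.0], [118.0, 21.0], [119.0, 103.0], [94.0, 130.0], [-97.0, 129.0], [-123.0, 117.0]]
```

View pics/w4.png

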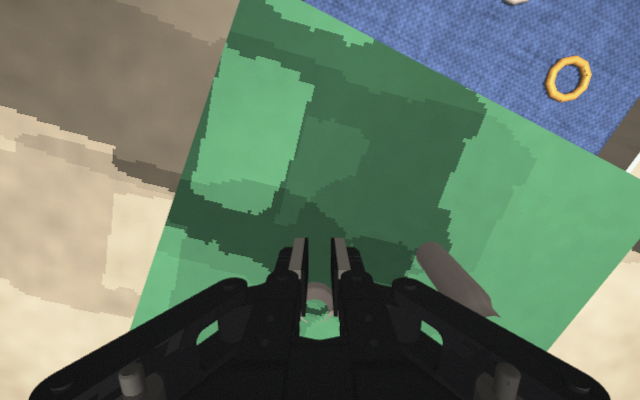

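Silver is centred ahead of the fingers (318,298) and the punch is clear to the right. Now the push.

```bash
python3 -m creep '[-0.7,0,0.15,0,1.2,-1.7,0,0.15,0,1.2,-2.9,0,0.15,0,1.2,-4.2,0,0.15,0,1.2,-5.5,0,0.15,0,1.2,-6.8,0,0.15,0,1.2,-8.1,0,0.15,0,1.2,-9.4,0,0.15,0,1.2,-10.7,0,0.15,0,1.2,-12,0,0.15,0,1.2,-13,0,0.15,0,1.2,-13.5,0,0.15,0,1.2]'
python3 -m creep '[-1,0,0,0,1.2,-2,0,0,0,1.2,-2.9,0,0,0,1.2,-3.6,0,0,0,1.2,-3.6,0,0,0,1.2,-3.6,0,-5,0,1.2,-3.6,0,-10,0,1.2,-3.6,0,-10,8.4,1.2,-3.6,0,-10,16.8,1.2,-3.6,0,-10,25,1.2,-3.6,0,-10,25,1.2]'
python3 -c "
from h import *
print((B@(np.array(manip.observe()['ee_pos'])[:2]-C)).round(1))
p=manip.get_image('scene');cv2.imwrite('pics/s5.png',cv2.resize(p['img'][100:300,150:470,::-1],None,fx=2,fy=2))"
```

```text
time: 9.9
ee_pos: [563.3, -49.8, 57.3]
orientation: [[-0.241, 0.971, 0.0], [0.971, 0.241, -0.0], [-0.0, 0.0, -1.0]]
contact_force: [-0.6, -0.6, -0.3]
width: 12.2
finger_force: 0.1
time: 11.0
ee_pos: [571.5, -83.2, 157.2]
orientation: [[0.191, 0.982, -0.0], [0.982, -0.191, 0.0], [0.0, -0.0, -1.0]]
contact_force: [0.4, 0.1, -0.7]
width: 12.0
finger_force: 0.0
[  31.3 -131.7]
```

View pics/s5.png

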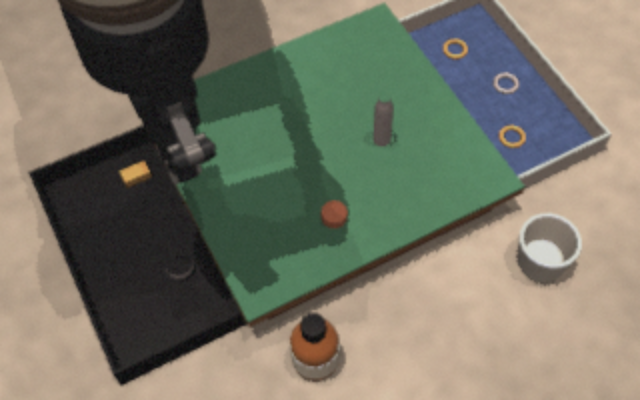

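Silver is in the tray at crop (180,268). Copper is next; I'll push it straight, so it lands away from the silver.

```bash
python3 -m creep '[5,1.3,0,0,1.2,10,2.6,0,0,1.2,13.6,3.6,0,0,1.2,13.6,3.6,0,0,1.2,13.6,3.6,3,0,1.2,13.6,3.6,6,0,1.2,13.6,3.6,8,0,1.2,13.6,3.6,9.3,0,1.2,13.6,3.6,9.8,0,1.2,13.6,3.6,9.9,0,1.2,13.6,3.6,9.9,0,1.2]'
python3 -c "
from h import *
look('w6')"
```

```text
time: 12.15
ee_pos: [633.8, 42.8, 59.4]
orientation: [[0.191, 0.982, 0.002], [0.982, -0.191, -0.0], [0.0, 0.002, -1.0]]
contact_force: [0.6, -0.4, 0.5]
width: 12.1
finger_force: 0.0
tcp [633.8  42.8  59.4] board [68.3  4. ]
copper_slug 0.57 [320. 305.  30.  40.] [627.5  12.5] board [ 68.  -26.9]
punch 0.64 [197. 190.  81.  58.] [592.3  94.6] board [17.6 46.9]
board 0.92 [214. 200. 429. 400.] [581.7 106.3] board [ 5.  56.3]
   [[-73.0, 124.0], [-123.0, -42.0], [-122.0, -101.0], [-100.0, -81.0], [14.0, -14.0], [36.0, -17.0], [46.0, 4.0], [56.0, 12.0], [62.0, 10.0], [62.0, -19.0], [75.0, -19.0], [76.0, 12.0], [91.0, 3.0], [100.0, -17.0], [118.0, -13.0], [117.0, 124.0]]
```

View pics/w6.png

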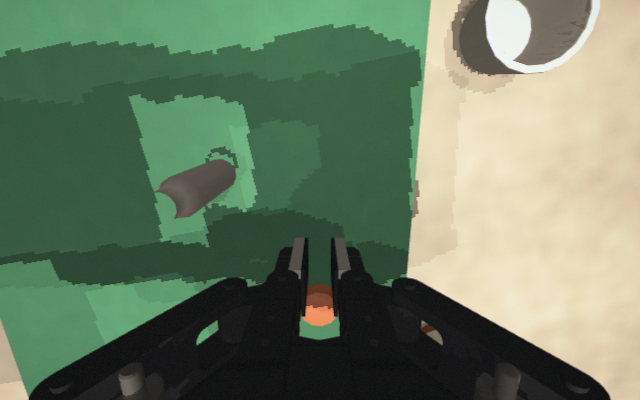

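Copper is centred ahead of the fingers (320,305). I'll sweep it off, then lift and back away.

```bash
python3 -m creep '[-0.7,0,0.15,0,1.2,-1.7,0,0.15,0,1.2,-2.9,0,0.15,0,1.2,-4.1,0,0.15,0,1.2,-5.3,0,0.15,0,1.2,-6.5,0,0.15,0,1.2,-7.7,0,0.15,0,1.2,-8.9,0,0.15,0,1.2,-10.1,0,0.15,0,1.2,-11.3,0,0.15,0,1.2,-12.3,0,0.15,0,1.2,-13.2,0,0.15,0,1.2]'
python3 -m creep '[-0.3,0,0,0,1.2,-0.3,0,0,0,1.2,-0.3,0,-5,0,1.2,-0.3,0,-10,0,1.2,-0.3,0,-15,0,1.2,-5,-5,-15,0,1.2,-10,-10,-15,0,1.2,-10,-10,-15,0,1.2,-10,-10,-15,0,1.2,-10,-10,-15,0,1.2]'
python3 -c "
from h import *
p=manip.get_image('scene');q=manip.get_image('side')
for k in('brass_bar','copper_slug','silver_button'):
  for c in(p,q):
    for r in manip.recognise(k,c)[:1]: w=onplane(c,r['extent'][:2],9)[:2];print(k,r['p'],(B@(w-C)).round())
cv2.imwrite('pics/s7.png',np.hstack([cv2.resize(p['img'][100:300,150:470,::-1],(400,250)),cv2.resize(q['img'][120:380,130:500,::-1],(400,250))]))"
```

```text
time: 13.7
ee_pos: [607.6, -87.5, 56.8]
orientation: [[0.191, 0.982, 0.0], [0.982, -0.191, -0.0], [-0.0, 0.0, -1.0]]
contact_force: [-0.3, -0.4, 0.6]
width: 11.6
finger_force: 0.0
time: 14.7
ee_pos: [490.4, -165.6, 207.0]
orientation: [[0.192, 0.981, 0.001], [0.981, -0.192, 0.0], [0.0, 0.001, -1.0]]
contact_force: [0.7, -0.3, -0.1]
width: 12.4
finger_force: 0.0
brass_bar 0.68 [ -68. -158.]
brass_bar 0.62 [ -75. -169.]
copper_slug 0.61 [164. 131.]
```

View pics/s7.png

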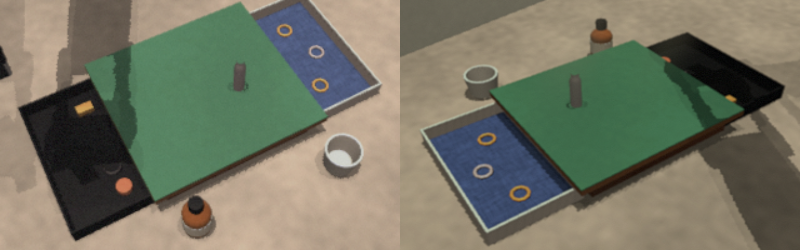

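All three are in the scrap tray: brass (84,108), silver (112,168), copper (124,185). The board is clear apart from the punch, which is still standing; bottle and pot are unmoved.

```bash
python3 -c "
from workcell import manip
print(manip.job_done())"
```

```text
the job is handed in; nothing more can be done
None
```

I swept the brass bar stub, copper slug and silver button into the scrap tray and handed the job in at about 15 s; the punch, bottle and pot stand where they were, and nothing fell into the finished-work tray.

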